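# Shut the menu holder and hold the spring clip open round its edge

### The arm

A 6-joint arm with a two-finger parallel gripper is mounted at the origin on a cart in front of the work surface, level with it; the furniture and walls round the work are solid. World frame = base frame: x ahead of the robot, y to its left, z up, the work surface at z = 0. Lengths are in m, angles in rad, forces in N, time in s.
With the tool pointing down it reaches from about 0.425 to 0.925 m from the base axis. Payload 12.5 kg.
Tool frame: the origin (TCP) lies at the very end of the fingers, on their centre line; the grasp point (between the pads) lies 19 mm behind it; z points along the fingers, y is the direction in which the jaws open and shut (so a half turn about z gives the same grasp; the last joint's range is limited). The gripper opens to 85 mm and grips with 20 to 120 N. Pads are 22 mm wide; open, the fingers measure 114 mm over their backs; the gripper's body (76 mm by 85 mm) begins 54 mm behind the grasp point. The pads swing forward as they close: fully open they stand 13 mm farther back than shut.
Start: joints at [-0.106, 0.491, 1.559, -0, 1.092, -0.106], TCP at [0.625, 0, 0.231] pointing down, gripper open.
Joint ranges: [-3.1, 3.1], [-0.84, 2.19], [0.05, 2.79], [-1.13, 4.28], [0.06, 2.93], [-2.69, 2.69]. Speed limits (rad/s): [2.22, 2.22, 2.79, 3.14, 3.14, 3.14].

### API

Orientations are given as a unit quaternion [w, x, y, z].
In Python, from plant import r, imaging, hand_in gives the robot as it stands.
- The arm moves only by the tool arm_command, never from a script. Its argument "motion" is text: rows parted by semicolons, each of 5 numbers parted by spaces: the shift along the tool's x, y, z in units of 40 mm (1.0 is 40 mm), then the turn about the tool's z in units of 10 degrees (1.0 is 10 degrees), then the opening, from 0 (shut) to 1 (fully open). A call has exactly 5 rows; each row shifts and turns the commanded pose from where the row before left it, along the tool's axes as they then stand; what a row does not reach is not made up. A row lasts 1/8 s, in which the tool goes at most 62.5 mm and 10.7 degrees, less where a joint would pass 70% of its speed; a pose out of reach is approached as far as the arm can. A call is refused whole if a number of a shift passes 1 or a number of a turn 1, either way. A call with a gripper value outside its range is refused whole. The fingers move at their own pace and stop on an object; "newtons" is the grip in N (left out, the last holds). Time passes only in rows, so rows that do not move let the fingers close, or fill a call up. It gives the time, the measured TCP pose, the force and the opening at its end, in the units of the state.
- r.sense(): the state, without advancing time (a new reading comes with each control period).
- imaging.snapshot(name): name is "scene" or "side" or "wrist"; returns the picture (384x512x3 uint8, blue, green, red); there is no depth.
- imaging.camera_info(name): a dict with "fx", "fy", "cx", "cy" (pixels), "xyz" and "orientation" of the camera in the world. Camera axes: x right, y down, z forward; pixel columns grow to the right and rows downward; lengths in m; the calibration is good to about 2 mm. A picture is of the moment at which its call begins: read the wrist's pose just before it. camera_info takes no time and is no camera call; for the wrist camera it gives the pose at the moment of the call.
- hand_in(): hands the job in, once; it reports no verdict.
Trained networks look in the newest picture that a camera, given by its name, has taken for a name from the list of things; names that differ only in an ending like _2 or _b are one class to them, and where a whole thing is asked for, a point or a joint stands for the part that bears it (a point fixed in the world has none). Each returns a list of dicts, best first, with "confidence" (0 to 1); they miss things now and then, are a little off and sometimes report something else, mostly with a low value. They report only what shows in the picture. A call takes as long as a camera call. They do not tell look-alikes from the thing itself.
- imaging.recognise(camera, name): "centre" ([row, column] in pixels, amid what is visible of it).
- imaging.outline_of(camera, name): "region" (384x512 bool, what is visible of it) and "centre" ([row, column] in pixels, amid what is visible of it).
- imaging.pinpoint(camera, name): "centre" ([row, column] in pixels: a listed point, or the origin of a listed thing).
The state is a dict: "t": time; "joint_pos": joint angles; "joint_vel": joint speeds; "joint_efforts": joint torques, N m; "tool_pos": TCP position; "orientation": TCP orientation; "wrist_force": force on the tool from outside, world axes, zero at the start; "wrist_torque": the same for the moment, N m; "grip_width": finger opening in m.
Only numpy, scipy, OpenCV 4.12 (cv2) and the standard library are available. Lean on these libraries where they do the work, as an engineer would, in place of code of your own. Each camera call takes 0.05 s, during which the arm holds its last target. There are 200 camera calls.

### The job

Push the menu holder's front cover fully shut against the card. Then squeeze the red spring clip by its handles, take it off its rail and bring it, gaping, over the middle of the holder's top edge, so that cover, card and back board stand well in between the open jaws (about 15 mm deep) and the clip touches none of them. Finish there, still holding the clip wide open, neither closed on the holder nor set down, and leave everything else where it stands.

Things in the scene. Friction and masses are not known exactly. Their poses are not given: they have to be found in the camera images.
- clip_grip (a point): Red spring clip, parked upright on the rack's rail, jaws down, handles up. Point midway between the handles, 10 mm below their top, 34 mm above the pivot. x: across the jaws (squeeze direction); y: along pivot and rail; z up. Handles 36 mm wide, lean outwards, 56 mm over their outer faces at the top; squeezed to the stop they stand parallel, 30 mm apart.
- clip: The same clip (peg type, 44 mm wide, 88 mm tall, about 65 g). Origin on its pivot, 44 mm above the jaw tips, 44 mm below the handle tops; axes as clip_grip. They belong to the half on the -x side, which tilts 0.28 rad when the clip is held fully open.
- clip_jaw (a joint): Opening angle of the clip, rad: 0 as parked on the 4 mm rail, -0.10 shut on nothing, 0.56 fully open at its stop (jaws gape 28 mm at the tips, tips then about 42 mm below the pivot). The spring closes it: squeezing the handles takes about 6 N at first, 11 N at the stop; a grip of 20 N or more opens it fully and does no harm.
- clip_tip_front (a point): Inner edge of the lower tip of the jaw on the clip's -x side, mid-width, 78 mm below clip_grip when parked.
- clip_tip_back (a point): Inner edge of the lower tip of the other jaw (clip's +x side).
- clip_rack: Clip rack, fixed to the surface: dark steel base 70 x 150 x 12 mm with an upright steel rail 4 mm thick, 130 mm long along its y, top edge 90 mm above the surface. Origin at the centre of the underside, x across the rail, z up. The parked clip bites 14 mm over the rail.
- holder: Wooden menu holder, fixed to the surface: base 90 x 160 x 20 mm, an upright back board and a white card in front of it, both 130 mm wide along y, top edges 150 mm above the surface; and a hinged cover on its -x side. Origin on the surface below the card's middle; -x is the cover's side, z up.
- holder_edge (a point): Middle of the top edge of the white card, 150 mm above the surface; axes as for the holder: x across the card, y along the edge. With the cover shut, cover, card and back board together are 10 mm thick there, 5 mm to either side of this point, and level within 2 mm at the top.
- holder_cover (a joint): Angle of the holder's cover, rad: 0 shut (upright, flat on the card), larger as it leans out to the holder's -x side; starts 0.35 to 0.6. Hinge along y at its lower edge, 3 mm before the card's middle plane, 24 mm above the surface. Stiff: it stays where it is left; about 1 N pushes it.
- cover_top (a point): Middle of the outer (-x) face of the cover at its upper edge. The cover is a dark wooden frame with a clear pane, 130 mm wide, 126 mm from hinge to upper edge, 4 mm thick; its top rail is 26 mm high.
- spice_jar: Bystander, loose: jar of red spice with a pale screw cap, 58 mm across, 94 mm tall; origin at the centre of its underside.
- deli_tub: Bystander, loose: orange-brown deli tub with a pale lid, 84 mm across, 72 mm tall; origin at the centre of its underside.
- ramekin: Bystander, loose: fluted white ramekin, 68 mm across, 41 mm tall; origin at the centre of its underside.
Things that resemble listed ones, but are neither listed nor needed, are in the scene too. There is more than one size of the holder; the one meant has the size given above.

How it is judged:
On the way, in this order (a step that is already met when the one before it is completed fails the run):
1. the cover is shut (value of joint holder_cover below 0.04 rad), for 0.2 s.
2. the clip, squeezed open, is lifted clear of its rail (value of joint clip_jaw above 0.3 rad and z of clip_tip_front in the frame of clip_rack above 0.1 m and contact force between the fingers and clip above 2 N), for 0.2 s.
At the end, for the whole second after the job is handed in: Cover shut (below 0.045 rad); fingers hold the clip still, open above 0.4 rad, touching neither holder nor rack; jaw tips on either side of the top edge (over 5.5 mm from mid-plane), 6 to 36 mm below it, within 35 mm of its middle; pivot within 0.2 rad of the edge (value of joint holder_cover below 0.045 rad and value of joint clip_jaw above 0.4 rad and ((x of clip_tip_front in the frame of holder_edge below -0.0055 m and x of clip_tip_back in the frame of holder_edge above 0.0055 m) or (x of clip_tip_back in the frame of holder_edge below -0.0055 m and x of clip_tip_front in the frame of holder_edge above 0.0055 m)) and z of clip_tip_front in the frame of holder_edge between -0.036 and -0.006 m and y of clip_tip_front in the frame of holder_edge between -0.035 and 0.035 m and z of clip_tip_back in the frame of holder_edge between -0.036 and -0.006 m and y of clip_tip_back in the frame of holder_edge between -0.035 and 0.035 m and angle between the y axis of clip and the y axis of holder_edge, either way round below 0.2 rad and contact force between clip and holder below 0.3 N and contact force between clip and clip_rack below 0.3 N and contact force between the fingers and clip above 2 N and linear speed of clip below 0.03 m/s); the arm keeps its last pose, push and grip.
It fails at once if a bystander is pushed from its place (more than 25 mm) (distance of any of spice_jar, deli_tub, ramekin from where it was at the start of the episode above 0.025 m).
It also fails if it takes over 54 s, if anything falls off the work surface, if the arm or the gripper's body presses on something with over 40 N, if the wrist force passes 120 N, or if a joint passes its speed limit or range.

## Working session

There is one attempt and no reset: what is moved stays moved. The work goes in short steps, Python scripts to look and compute and a tool call to move; the robot and the scene stay as the last step left them, time stands still between calls to the robot, and variables do not carry over. Pictures are saved under pics/ and viewed, about 8 in all and at most 12, crops included, and the job is handed in when it is done.

Besides the shell and the picture viewer there is one more tool, called after "Request:" as name(argument=value, ...), one argument or row to a line, values as JSON. arm_command: Moves the arm, as the interface text tells. Its arguments: {"type":"object","properties":{"motion":{"type":"string"},"newtons":{"type":"number"}},"required":["motion"]}

```bash
mkdir -p pics
cat > h.py <<'E'
import numpy as np, cv2
from scipy.spatial.transform import Rotation as R
from plant import r, imaging, hand_in
def rot(q): return R.from_quat([q[1],q[2],q[3],q[0]]).as_matrix()
def ray(cam,p,ci=None):
    c=ci or imaging.camera_info(cam)
    d=np.array([(p[1]-c['cx'])/c['fx'],(p[0]-c['cy'])/c['fy'],1])
    return np.array(c['xyz']),rot(c['orientation'])@d
def onz(cam,p,z,ci=None):
    o,d=ray(cam,p,ci); return o+d*(z-o[2])/d[2]
def proj(cam,P,ci=None):
    c=ci or imaging.camera_info(cam)
    v=rot(c['orientation']).T@(np.array(P)-c['xyz'])
    return np.round([v[1]/v[2]*c['fy']+c['cy'],v[0]/v[2]*c['fx']+c['cx']],1)
def tri(obs):
    A=np.zeros((3,3));b=np.zeros(3)
    for o,d in obs:
        d=d/np.linalg.norm(d);M=np.eye(3)-np.outer(d,d);A+=M;b+=M@o
    P=np.linalg.solve(A,b)
    return P,[np.linalg.norm(np.cross(P-o,d/np.linalg.norm(d))) for o,d in obs]
E
python3 - <<'E'
from h import *
a=imaging.snapshot('scene');b=imaging.snapshot('side')
cv2.imwrite('pics/1.png',a);cv2.imwrite('pics/2.png',b)
for c in('scene','side'):
    i=imaging.camera_info(c);print(c,np.round(i['xyz'],3),np.round(rot(i['orientation'])[:,2],2),i['fx'])
    for n in('clip_grip','clip','clip_rack','holder','holder_edge','cover_top','spice_jar','deli_tub','ramekin'):
        print(n,[(np.round(x['centre']).tolist(),round(x['confidence'],2)) for x in imaging.pinpoint(c,n)[:4]])
print(r.sense()['t'],r.sense()['orientation'],r.sense()['grip_width'])
E
```

```text
scene [ 0.027 -1.035  0.717] [ 0.44  0.75 -0.49] 463.2633713194111
clip_grip [([140.0, 214.0], 0.52)]
clip [([152.0, 218.0], 0.72), ([233.0, 290.0], 0.64)]
clip_rack [([185.0, 220.0], 0.61)]
holder [([232.0, 288.0], 0.97), ([239.0, 218.0], 0.88), ([184.0, 292.0], 0.63)]
holder_edge [([203.0, 216.0], 0.7), ([183.0, 292.0], 0.67), ([197.0, 273.0], 0.43)]
cover_top [([195.0, 273.0], 0.59), ([203.0, 215.0], 0.58)]
spice_jar [([193.0, 268.0], 0.94), ([141.0, 216.0], 0.44)]
deli_tub []
ramekin [([304.0, 262.0], 0.6)]
side [ 0.589 -0.987  0.53 ] [-0.03  0.9  -0.42] 367.1415261123651
clip_grip [([153.0, 265.0], 0.57)]
clip [([158.0, 268.0], 0.69), ([151.0, 265.0], 0.56)]
clip_rack [([191.0, 265.0], 0.92)]
holder [([246.0, 293.0], 0.92), ([235.0, 224.0], 0.77)]
holder_edge [([200.0, 222.0], 0.95), ([197.0, 296.0], 0.61)]
cover_top [([199.0, 268.0], 0.76), ([197.0, 221.0], 0.6)]
spice_jar [([210.0, 306.0], 0.58)]
deli_tub [([294.0, 266.0], 0.61)]
ramekin [([302.0, 196.0], 0.68)]
1.0 [7.19538662e-05 7.07103353e-01 7.07110203e-01 5.98537821e-05] 0.08547165053923989
```

View pics/1.png

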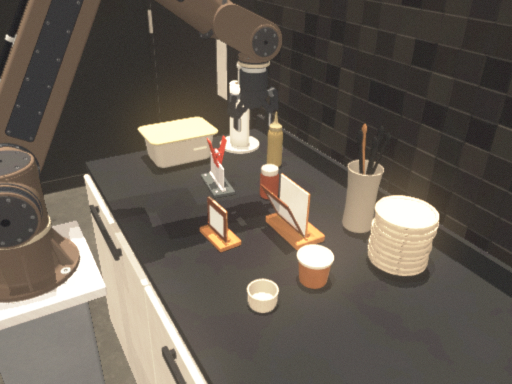

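View pics/2.png

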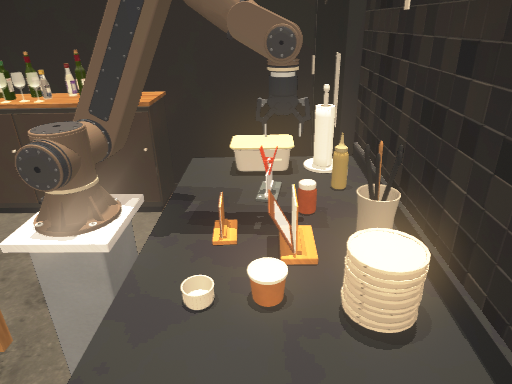

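Two candidate holders: small one (scene ~[235,218], cover looks shut) and a larger one (scene ~[225,292], cover leaning out). Checking sizes and an enlarged crop.

Run:
```python
from h import *
a=cv2.imread('pics/1.png');b=cv2.imread('pics/2.png')
ca=cv2.resize(a[130:260,190:340],None,fx=3.2,fy=4.5*3.2/4.5,interpolation=2)
cb=cv2.resize(b[140:270,200:330],None,fx=3.2,fy=3.2,interpolation=2)
cv2.imwrite('pics/3.png',np.hstack([ca,np.zeros((ca.shape[0],0,3),'uint8')]))
im=np.hstack([ca[:, :480],cb]);print(im.shape);im=cv2.resize(im,(790,int(im.shape[0]*790/im.shape[1])));cv2.imwrite('pics/3.png',im)
def T(n,p,q):
    P,e=tri([ray('scene',p),ray('side',q)]);print(n,np.round(P,3),np.round(e,4))
T('grip',(140,214),(153,265));T('clip',(152,218),(158,268));T('rack',(185,220),(191,265))
T('edge big',(183,292),(197,296)) ;T('edge small',(203,216),(200,222));T('hold big',(232,288),(246,293))
T('covertop big',(195,273),(199,268))
T('jar',(193,268),(210,306))
for n,p in(('ram',(304,262)),):print(n,onz('scene',p,0))
print('ram',onz('side',(302,196),0.0),'tub',onz('side',(294,266),0),'jar',onz('side',(210,306),0))
print(np.round(onz('side',(246,293),0),3),np.round(onz('scene',(232,288),0),3))
```

```text
(416, 896, 3)
grip [0.579 0.148 0.151] [0.0085 0.0085]
clip [0.586 0.134 0.128] [0.0025 0.0025]
rack [0.576 0.104 0.027] [0.0001 0.0001]
edge big [ 0.656 -0.163  0.137] [0.0038 0.0038]
edge small [ 0.463 -0.104  0.1  ] [0.0027 0.0027]
hold big [ 0.651 -0.168 -0.009] [0.0004 0.0004]
covertop big [ 0.586 -0.183  0.136] [0.0016 0.0016]
jar [ 0.704  0.026 -0.   ] [0.0031 0.0031]
ram [ 0.43682262 -0.38578499  0.        ]
ram [ 0.43365954 -0.39064145  0.        ] tub [ 0.58029817 -0.36582115  0.        ] jar [0.70225089 0.0193142  0.        ]
[ 0.65  -0.181  0.   ] [ 0.643 -0.179  0.   ]
```

View pics/3.png

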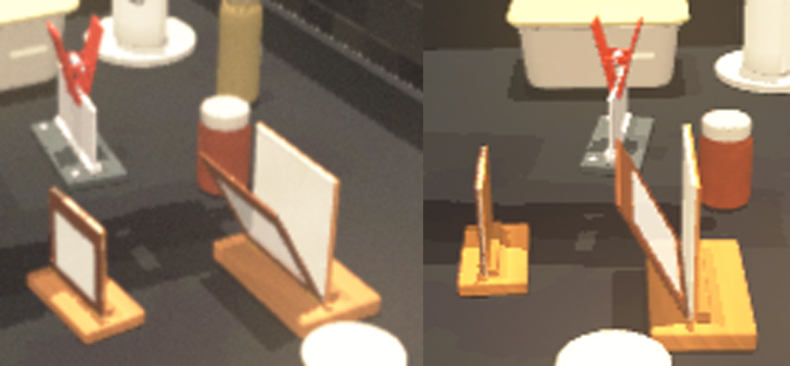

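The larger holder (150 mm card at 0.65, -0.17; cover leaning ~0.5 rad) is the one meant; the other is only 100 mm tall. The red clip sits on the rail at about (0.58, 0.13). Now its yaw from corners.

Run:
```python
from h import *
def S(x,y): return (130+y/2.821,190+x/2.821)
def D(x,y): return (140+y/2.821,200+(x-423)/2.821)
def yaw(n,c,p,q,z):
    A=onz(c,p,z);B=onz(c,q,z);print(n,A.round(3),B.round(3),'len',np.hypot(*(B-A)[:2]).round(3),'dir deg',np.degrees(np.arctan2(*(A-B)[1::-1])).round(1))
yaw('card scene','scene',S(257,124),S(338,184),.15)
yaw('card side','side',D(684,125),D(697,182),.15)
yaw('cover scene','scene',S(203,155),S(327,298),.02)
yaw('base front scene','scene',S(214,250),S(302,332),.02)
yaw('base right side','side',D(738,240),D(756,348),.02)
yaw('rackbase left','scene',S(32,125),S(82,186),.012)
yaw('rackbase right','side',D(655,117),D(640,180),.012)
yaw('rackbase left','side',D(603,117),D(582,168),.012)
```

```text
card scene [ 0.649 -0.12   0.15 ] [ 0.65 -0.25  0.15] len 0.13 dir deg 90.3
card side [ 0.649 -0.124  0.15 ] [ 0.652 -0.238  0.15 ] len 0.115 dir deg 91.7
cover scene [0.698 0.054 0.02 ] [ 0.658 -0.239  0.02 ] len 0.296 dir deg 82.2
base front scene [ 0.607 -0.119  0.02 ] [ 0.607 -0.272  0.02 ] len 0.153 dir deg 89.8
base right side [ 0.705 -0.108  0.02 ] [ 0.701 -0.284  0.02 ] len 0.176 dir deg 88.6
rackbase left [0.566 0.223 0.012] [0.554 0.068 0.012] len 0.156 dir deg 85.8
rackbase right [0.636 0.216 0.012] [0.613 0.039 0.012] len 0.178 dir deg 82.6
rackbase left [0.57  0.217 0.012] [0.548 0.071 0.012] len 0.148 dir deg 81.2
```

Request:
arm_command(
  motion="-1 -0.5 0 0 0; -1 -0.5 0 0 0; -1 -0.5 0 0 0; -1 -0.5 0 0 0; -0.2 -0.4 0 0 0",
  newtons=30,
)

```text
t: 1.62
tool_pos: [0.5282, -0.1698, 0.2313]
orientation: [0.0, 0.708, 0.706, 0.0]
wrist_force: [-0.3, 0.6, -0.1]
grip_width: -0.0001
```

Request:
arm_command(
  motion="-0.4 0 0.9 0 0; 0 0 0.9 0 0; 0 0 0.95 0 0; 0 0.5 0 0 0; 0 0.5 0 0 0",
)

```text
t: 2.25
tool_pos: [0.5694, -0.1832, 0.1209]
orientation: [-0.0, 0.707, 0.707, -0.0]
wrist_force: [0.1, 0.3, -1.1]
grip_width: 0.0002
```

Request:
arm_command(
  motion="0 0.5 0 0 0; 0 0.5 0 0 0; 0 0.3 0 0 0; 0 0 0 0 0; 0 0 0 0 0",
)

```text
t: 2.88
tool_pos: [0.6205, -0.1837, 0.1213]
orientation: [-0.0, 0.707, 0.707, -0.0]
wrist_force: [-0.8, 0.1, -0.7]
grip_width: -0.0
```

Request:
arm_command(
  motion="0 0.1 0 0 0; 0 0.1 0 0 0; 0 0.1 0 0 0; 0 0 0 0 0; 0 0 0 0 0",
)

```text
t: 3.5
tool_pos: [0.6295, -0.184, 0.1215]
orientation: [-0.003, 0.707, 0.707, -0.002]
wrist_force: [-24.0, -0.9, 12.9]
grip_width: -0.0001
```

Request:
arm_command(
  motion="0 -0.5 0 0 0; 0 -0.5 0 0 0; 0 0 -1 0 0; 0 0 -1 0 0.9; 0.9 0 -1 0 0.9",
)

```text
t: 4.12
tool_pos: [0.5931, -0.1492, 0.2426]
orientation: [0.0, 0.708, 0.706, 0.0]
wrist_force: [-0.1, 1.0, -0.9]
grip_width: 0.036
```

Request:
arm_command(
  motion="1 0 -0.1 0 0.9; 1 0 0 0 0.9; 1 0 0 0 0.9; 1 0 0 0 0.9; 1 0 0 0 0.9",
)

```text
t: 4.75
tool_pos: [0.5931, 0.0533, 0.2455]
orientation: [0.0, 0.707, 0.707, 0.0]
wrist_force: [0.2, 0.2, -0.2]
grip_width: 0.0767
```

Run:
```python
from h import *
s=r.sense();print(s['t'],s['tool_pos'])
ci=imaging.camera_info('wrist');print(np.round(ci['xyz'],3),rot(ci['orientation']).round(2),ci['fx'])
w=imaging.snapshot('wrist');b=imaging.snapshot('side');a=imaging.snapshot('scene')
for n in('clip_grip','clip','clip_rack'):
  for c in('wrist','side','scene'):
    print(n,c,[(np.round(x['centre'],1).tolist(),round(x['confidence'],2)) for x in imaging.pinpoint(c,n)[:3]])
cb=cv2.resize(b[140:270,200:330],(390,384),interpolation=2)
cv2.imwrite('pics/4.png',cv2.resize(np.hstack([w,cb]),(800,340)))
cv2.imwrite('pics/w.png',w);cv2.imwrite('pics/b.png',b);cv2.imwrite('pics/a.png',a)
```

```text
4.75 [0.59305144 0.05332141 0.24547594]
[0.593 0.119 0.387] [[ 1.   -0.    0.  ]
 [-0.   -0.96 -0.26]
 [ 0.    0.26 -0.96]] 328.20813053679865
clip_grip wrist [([47.2, 243.3], 0.61)]
clip_grip side [([148.5, 264.9], 0.74)]
clip_grip scene [([138.6, 217.7], 0.72)]
clip wrist [([55.3, 242.7], 0.89)]
clip side [([161.5, 269.4], 0.64)]
clip scene [([150.7, 217.3], 0.81), ([184.5, 219.5], 0.61)]
clip_rack wrist []
clip_rack side [([189.6, 269.9], 0.89)]
clip_rack scene [([187.4, 219.8], 0.89)]
```

View pics/4.png

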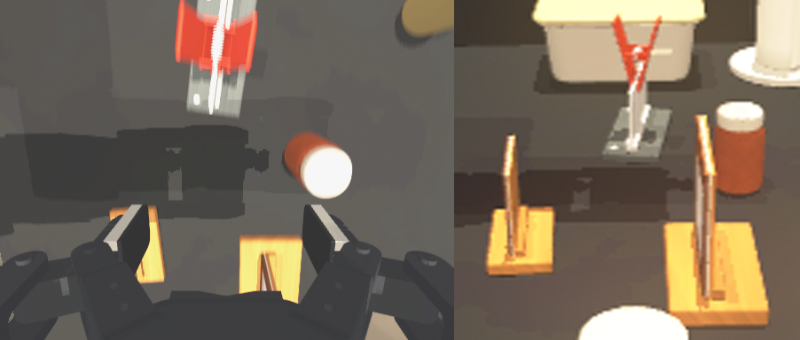

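Picture: cover now looks upright and shut (right half), clip at wrist pixel (~row 45, col 243) with its rail tilted a few degrees.

Run:
```python
from h import *
for p,z in(((47.2,243.3),.154),((55.3,242.7),.120)): print(onz('wrist',p,z).round(4))
for a,b in(((148.5,264.9),(138.6,217.7)),((161.5,269.4),(150.7,217.3))):
    P,e=tri([ray('side',a),ray('scene',b)]);print(P.round(4),np.round(e,4))
w=cv2.imread('pics/w.png').astype(int)
m=((w[...,2]>150)&(w[...,1]<90)&(w[...,0]<90)).astype('uint8');m[:,:190]=0;m[90:]=0
ys,xs=np.nonzero(m);print(ys.min(),ys.max(),xs.min(),xs.max())
# rail: bright pixels below clip
for y in list(range(82,128,6)):
    xs=np.nonzero(w[y,200:300].min(1)>175)[0]+200; print(y,xs.min() if len(xs) else None,xs.max() if len(xs) else None, onz('wrist',(y,xs.mean()),.09).round(4) if len(xs) else '')
```

```text
[0.5859 0.1472 0.154 ]
[0.5843 0.1459 0.12  ]
[0.578  0.1196 0.1712] [0.0042 0.0042]
[0.5919 0.1532 0.1153] [0.0042 0.0042]
5 81 197 290
82 216 250 [0.5802 0.1275 0.09  ]
88 238 269 [0.5857 0.1225 0.09  ]
94 215 272 [0.5847 0.1175 0.09  ]
100 214 271 [0.582  0.1124 0.09  ]
106 219 270 [0.5846 0.1073 0.09  ]
112 213 247 [0.5737 0.1022 0.09  ]
118 220 247 [0.5769 0.097  0.09  ]
124 236 239 [0.5781 0.0917 0.09  ]
```

Request:
arm_command(
  motion="0.9 -0.2 0 0.6 1; 0.9 0 0 0 1; 0 0 0 0 1; 0 0 0 0 1; 0 0 0 0 1",
)

```text
t: 5.98
tool_pos: [0.5888, 0.1229, 0.2453]
orientation: [0.0, 0.743, 0.669, -0.0]
wrist_force: [0.2, -1.3, -0.4]
grip_width: 0.0852
```

Run:
```python
from h import *
s=r.sense();print(s['t'],s['tool_pos'],s['grip_width'])
w=imaging.snapshot('wrist')
for n in('clip_grip','clip'):
    print(n,[(np.round(x['centre'],1).tolist(),onz('wrist',x['centre'],.154 if n!='clip' else .12).round(4),round(x['confidence'],2)) for x in imaging.pinpoint('wrist',n)[:3]])
cv2.imwrite('pics/5.png',cv2.resize(w,(800,600)))
cv2.imwrite('pics/w2.png',w)
```

```text
5.975 [0.58883377 0.12289188 0.24529972] 0.08518607462470913
clip_grip [([154.9, 246.0], array([0.5855, 0.1474, 0.154 ]), 0.7)]
clip [([147.8, 244.9], array([0.5837, 0.1475, 0.12  ]), 0.57)]
```

View pics/5.png

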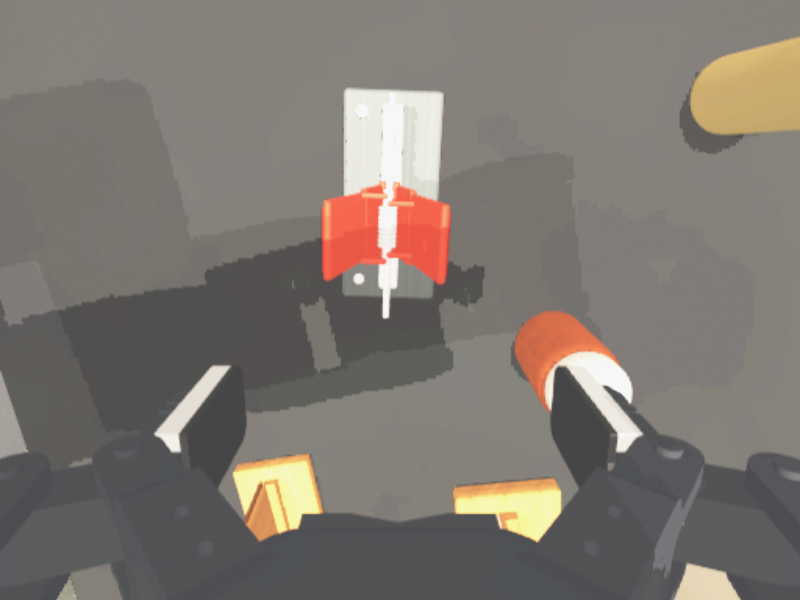

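Picture: clip at (col 247,row 150 in native), rail almost vertical, jar to the right of the fingers' path. Refining rail yaw and the grasp offset.

Run:
```python
from h import *
f=lambda x,y,z:onz('wrist',(y*.64,x*.64),z)
def yaw(n,A,B): d=A-B;print(n,A.round(4),B.round(4),np.hypot(*d[:2]).round(4),'cw deg',np.degrees(np.arctan2(d[0],d[1])).round(2))
yaw('L',f(345,88,.012),f(343,296,.012));yaw('R',f(442,92,.012),f(433,297,.012));yaw('rail',f(393,97,.09),f(386,317,.09))
# handle tops: outer corners at z=.164
c=[f(323,203,.164),f(323,281,.164),f(450,206,.164),f(444,284,.164)]
for k in c:print(k.round(4))
m=np.mean(c,0);print('mid',m.round(4))
s=r.sense();T=rot(s['orientation'])
for g in(m,f(384.4,242,.154)):
    print('tool-frame offset units',(T.T@(np.r_[g[:2],0.154]-s['tool_pos'])/.04).round(2))
```

```text
L [0.5643 0.2314 0.012 ] [0.5432 0.0846 0.012 ] 0.1483 cw deg 8.19
R [0.6301 0.2218 0.012 ] [0.6111 0.0765 0.012 ] 0.1465 cw deg 7.43
rail [0.5963 0.2151 0.09  ] [0.5784 0.0902 0.09  ] 0.1262 cw deg 8.13
[0.5616 0.169  0.164 ]
[0.5566 0.1346 0.164 ]
[0.6158 0.1619 0.164 ]
[0.6104 0.1275 0.164 ]
mid [0.5861 0.1483 0.164 ]
tool-frame offset units [ 0.62 -0.13  2.28]
tool-frame offset units [ 0.6  -0.15  2.28]
```

Request:
arm_command(
  motion="0.6 -0.15 0 0.2 1; 0 0 0.8 0 1; 0 0 0.8 0 1; 0 0 0.7 0 1; 0 0 0.45 0 1",
)

```text
t: 6.75
tool_pos: [0.5851, 0.1479, 0.134]
orientation: [-0.0, 0.755, 0.656, -0.0]
wrist_force: [0.1, 0.2, -0.1]
grip_width: 0.085
```

Request:
arm_command(
  motion="0 0 0 0 0; 0 0 0 0 0; 0 0 0 0 0; 0 0 0 0 0; 0 0 0 0 0",
  newtons=40,
)

```text
t: 7.38
tool_pos: [0.5854, 0.1483, 0.1356]
orientation: [0.0, 0.755, 0.656, 0.0]
wrist_force: [-0.8, 0.1, -0.9]
grip_width: 0.0284
```

Run:
```python
from h import *
s=r.sense();print(s['t'],s['tool_pos'],s['grip_width'],s['wrist_force'])
w=imaging.snapshot('wrist');b=imaging.snapshot('side')
cv2.imwrite('pics/6.png',cv2.resize(np.hstack([w,cv2.resize(b[70:220,200:350],(384,384),interpolation=2)]),(800,343)))
```

```text
7.375 [0.58538483 0.14833711 0.135631  ] 0.02842273159356061 [-0.75939589  0.08954728 -0.8585602 ]
```

View pics/6.png

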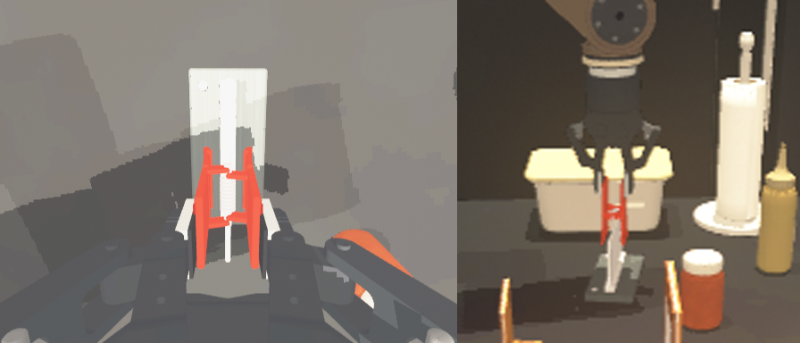

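Handles squeezed parallel, clip open on the rail. Lifting straight up.

Request:
arm_command(
  motion="0 0 -0.5 0 0; 0 0 -0.75 0 0; 0 0 -0.75 0 0; 0 0 -0.75 0 0; 0 0 0 0 0",
)

```text
t: 8.1
tool_pos: [0.586, 0.1485, 0.2474]
orientation: [0.001, 0.755, 0.656, 0.002]
wrist_force: [-0.6, 0.2, -1.0]
grip_width: 0.0286
```

Request:
arm_command(
  motion="0 0 0 0 0; 0 0 0 0 0; 0 0 0 -0.4 0; 0 0.8 0 -0.4 0; -0.7 0.8 0 0 0",
)

```text
t: 8.72
tool_pos: [0.6498, 0.119, 0.2445]
orientation: [-0.0, 0.706, 0.708, -0.0]
wrist_force: [0.9, 0.6, -0.2]
grip_width: 0.0287
```

Request:
arm_command(
  motion="-1 0 0 0 0; -1 0 0 0 0; -1 0 0 0 0; -1 0 0 0 0; -1 0 0 0 0",
)

```text
t: 9.35
tool_pos: [0.649, -0.0832, 0.2443]
orientation: [-0.001, 0.707, 0.707, -0.0]
wrist_force: [0.3, -0.1, -0.1]
grip_width: 0.0286
```

Request:
arm_command(
  motion="-1 0 0 0 0; -1 0 0 0 0; -1 0 0 0 0; -1 0 0 0 0; -0.6 0 0 0 0",
)

```text
t: 9.98
tool_pos: [0.6489, -0.2676, 0.2441]
orientation: [-0.001, 0.708, 0.707, -0.0]
wrist_force: [0.6, 0.2, -1.3]
grip_width: 0.0287
```

Request:
arm_command(
  motion="0 0 0 0 0; 0 0 0 0 0; 0 0 0 0 0; 0 0 0 0 0; 0 0 0 0 0",
)

```text
t: 10.6
tool_pos: [0.6494, -0.2655, 0.2455]
orientation: [0.0, 0.707, 0.707, 0.0]
wrist_force: [0.1, -0.4, -0.5]
grip_width: 0.0286
```

Run:
```python
from h import *
s=r.sense();print(s['t'],s['tool_pos'],s['grip_width'],s['wrist_force'])
w=imaging.snapshot('wrist')
for n in('holder_edge','clip_tip_front','clip_tip_back','clip_grip','cover_top'):
    print(n,[(np.round(x['centre'],1).tolist(),onz('wrist',x['centre'],.15).round(4),round(x['confidence'],2)) for x in imaging.pinpoint('wrist',n)[:3]])
cv2.imwrite('pics/7.png',cv2.resize(w,(800,600)));cv2.imwrite('pics/w3.png',w)
```

```text
10.6 [ 0.64935415 -0.26546973  0.2454837 ] 0.02855712101643936 [ 0.05057783 -0.41545264 -0.46665328]
holder_edge [([68.7, 252.4], array([ 0.648 , -0.1831,  0.15  ]), 0.78), ([243.0, 275.5], array([ 0.6659, -0.3126,  0.15  ]), 0.59)]
clip_tip_front [([198.1, 236.7], array([ 0.6359, -0.2757,  0.15  ]), 0.89)]
clip_tip_back [([196.6, 275.8], array([ 0.6654, -0.2745,  0.15  ]), 0.55), ([234.3, 204.6], array([ 0.6105, -0.3053,  0.15  ]), 0.19)]
clip_grip [([242.3, 277.4], array([ 0.6673, -0.3122,  0.15  ]), 0.91)]
cover_top [([63.2, 245.6], array([ 0.6433, -0.1798,  0.15  ]), 0.67)]
```

View pics/7.png

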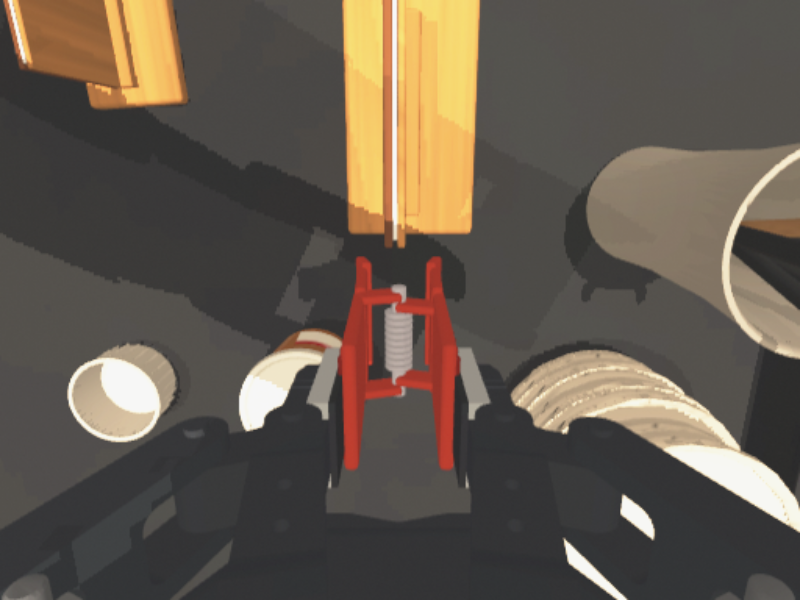

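Picture: clip open, its tips around cols 363/434, row 262; cover flat on the card (slab ~386–406 at row 240), lined up almost centrally. Computing the offset.

Run:
```python
from h import *
w=cv2.imread('pics/w3.png').astype(int)
for y in(4,30,60,90,120,150):
    xs=np.nonzero(w[y,235:270].min(1)>170)[0]+235
    print(y,xs, onz('wrist',(y,xs.mean()),.15).round(4) if len(xs) else '')
s=r.sense();print(s['tool_pos'])
z=.245-.135+.120-.042+.0
f=lambda x,y,z:onz('wrist',(y*.64,x*.64),z)
print('slab end',f(386,240,.15).round(4),f(406,240,.15).round(4))
for zz in(.188,):print('tips',f(357,262,zz).round(4),f(370,262,zz).round(4),f(428,262,zz).round(4),f(441,262,zz).round(4))
b=imaging.snapshot('side');a=imaging.snapshot('scene')
obs=[]
for n in('clip_tip_front','clip_tip_back','holder_edge'):
    o=[]
    for c in('side','scene','wrist'):
        x=imaging.pinpoint(c,n)
        if x: o.append(ray(c,x[0]['centre']));print(n,c,np.round(x[0]['centre'],1),round(x[0]['confidence'],2))
    if len(o)>1: P,e=tri(o);print(P.round(4),np.round(e,4))
```

```text
4 [251 252 253] [ 0.6477 -0.1435  0.15  ]
30 [251 252 253] [ 0.6477 -0.1591  0.15  ]
60 [251 252 253] [ 0.6477 -0.1777  0.15  ]
90 [251 252 253] [ 0.6476 -0.1973  0.15  ]
120 [251 252 253] [ 0.6476 -0.2177  0.15  ]
150 [252 253] [ 0.6479 -0.2392  0.15  ]
[ 0.64923413 -0.26592259  0.24531216]
slab end [ 0.6439 -0.2418  0.15  ] [ 0.6532 -0.2418  0.15  ]
tips [ 0.6333 -0.2439  0.188 ] [ 0.6384 -0.2439  0.188 ] [ 0.6614 -0.2439  0.188 ] [ 0.6665 -0.2439  0.188 ]
clip_tip_front side [200.2 287.9] 0.68
clip_tip_front scene [189.  311.2] 0.96
clip_tip_front wrist [198.1 236.7] 0.89
[ 0.6348 -0.2681  0.1779] [0.0056 0.0035 0.0029]
clip_tip_back side [188.9 269.5] 0.61
clip_tip_back scene [185.3 321.2] 0.82
clip_tip_back wrist [196.6 275.8] 0.55
[ 0.6341 -0.273   0.1994] [0.0447 0.0227 0.0311]
holder_edge side [192.4 296.6] 0.86
holder_edge scene [205.8 220.5] 0.69
holder_edge wrist [ 68.7 252.4] 0.78
[ 0.5965 -0.1323  0.1034] [0.0683 0.1235 0.0698]
```

Request:
arm_command(
  motion="0.7 -0.03 0 0 0; 0.7 0 0 0 0; 0.7 0 0 0 0; 0 0 0 0 0; 0 0 0 0 0",
)

```text
t: 12.08
tool_pos: [0.6481, -0.1813, 0.2456]
orientation: [0.0, 0.707, 0.707, 0.0]
wrist_force: [-0.3, 0.2, -0.7]
grip_width: 0.0283
```

Request:
arm_command(
  motion="0 0 0.4 0 0; 0 0 0.4 0 0; 0 0 0.25 0 0; 0 0 0.2 0 0; 0 0 0 0 0",
)

```text
t: 12.7
tool_pos: [0.6479, -0.182, 0.1946]
orientation: [-0.0, 0.707, 0.707, -0.0]
wrist_force: [0.3, 0.7, -1.0]
grip_width: 0.0285
```

Request:
arm_command(
  motion="0 0 0 0 0; 0 0 0 0 0; 0 0 0 0 0; 0 0 0 0 0; 0 0 0 0 0",
)

```text
t: 13.32
tool_pos: [0.648, -0.1819, 0.1954]
orientation: [0.0, 0.707, 0.707, 0.0]
wrist_force: [0.5, 0.8, -1.2]
grip_width: 0.0288
```

Run:
```python
from h import *
s=r.sense();print(s['t'],s['tool_pos'],s['grip_width'],s['wrist_force'])
w=imaging.snapshot('wrist');b=imaging.snapshot('side');a=imaging.snapshot('scene')
o={}
for n,X in(('clip_tip_front',-.014),('clip_tip_back',.014)):
    for c in('side','scene'):
        x=imaging.pinpoint(c,n);e=proj(c,[.6485+X,-.18,.137])
        if x: print(n,c,np.round(x[0]['centre'],1),round(x[0]['confidence'],2),'expected',e)
z=lambda i,y,x:cv2.resize(i[y:y+75,x:x+75],(400,400),interpolation=cv2.INTER_CUBIC)
cv2.imwrite('pics/8.png',np.hstack([z(b,150,258),z(a,140,258)]));cv2.imwrite('pics/w4.png',w)
```

```text
13.325 [ 0.6480411  -0.18189014  0.19537361] 0.02875094597204037 [ 0.50583551  0.84514364 -1.19083934]
clip_tip_front side [193.1 295.7] 0.64 expected [198.5 287.9]
clip_tip_front scene [192.1 291.6] 0.7 expected [189.1 288.6]
clip_tip_back side [204.5 297. ] 0.5 expected [198.4 299.4]
clip_tip_back scene [230.2 293. ] 0.6 expected [186.6 297.6]
```

View pics/8.png

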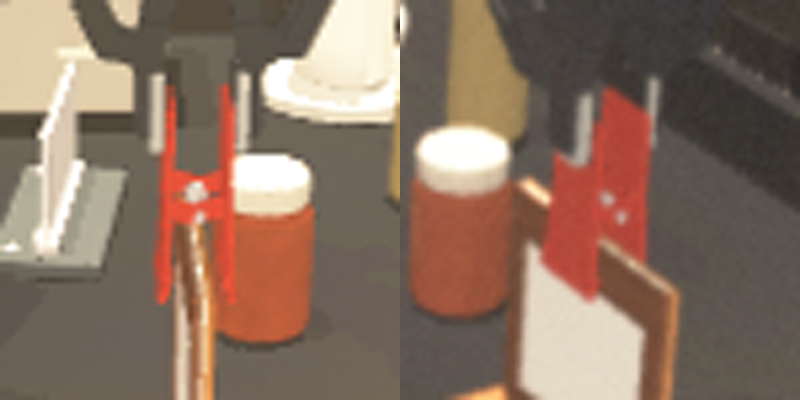

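View pics/w4.png

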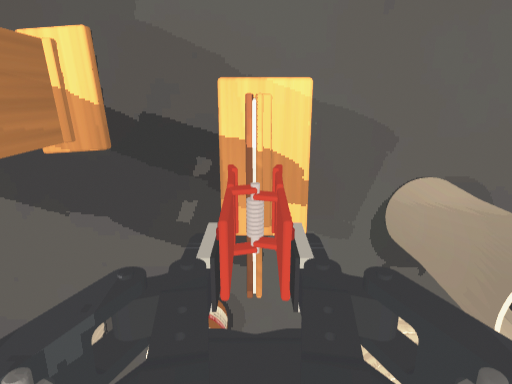

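Pictures: clip straddles the top edge, slab midway between the red jaws with gaps on both sides. Checking tip depth from the near-corner pixels.

Run:
```python
from h import *
for z in(.118,.123,.128,.133,.138):
    print(z,[proj('side',[.648+X,-.204,z]) for X in(-.016,.016)],'scene front near/far',proj('scene',[.634,-.204,z]),proj('scene',[.634,-.160,z]))
print('seen side tips',(150+301/5.333,258+163/5.333),(150+303/5.333,258+231/5.333),'scene',(140+300/5.333,258+(595-400)/5.333),(140+265/5.333,258+(545-400)/5.333))
print('card end',proj('side',[.648,-.245,.15]),'seen',150+275/5.333,258+200/5.333)
```

```text
0.118 [array([210. , 287.2]), array([209.9, 300.6])] scene front near/far [199.7 293.2] [192.2 283.8]
0.123 [array([208.1, 287.2]), array([208. , 300.6])] scene front near/far [198.  293.3] [190.5 283.9]
0.128 [array([206.3, 287.3]), array([206.2, 300.7])] scene front near/far [196.3 293.4] [188.8 284. ]
0.133 [array([204.4, 287.3]), array([204.3, 300.7])] scene front near/far [194.6 293.6] [187.2 284.1]
0.138 [array([202.5, 287.3]), array([202.4, 300.8])] scene front near/far [192.9 293.7] [185.5 284.2]
seen side tips (206.44102756422276, 288.5644102756422) (206.81605100318768, 301.31520720045) scene (196.2535158447403, 294.5647852990812) (189.69060566285393, 285.1891993249578)
card end [205.9 295.4] seen 201.5657228576786 295.5023438964935
```

Tips are ~23 mm deep, a bit more than the 15 mm wanted; raising 8 mm.

Request:
arm_command(
  motion="0 0 -0.2 0 0; 0 0 0 0 0; 0 0 0 0 0; 0 0 0 0 0; 0 0 0 0 0",
)

```text
t: 14.3
tool_pos: [0.648, -0.1819, 0.2032]
orientation: [-0.0, 0.707, 0.707, 0.0]
wrist_force: [-0.3, 0.3, -0.3]
grip_width: 0.0287
```

Run:
```python
from h import *
s=r.sense();print(s['t'],s['tool_pos'],s['grip_width'],s['wrist_force'],np.abs(s['joint_vel']).max())
b=imaging.snapshot('side');a=imaging.snapshot('scene')
z=lambda i,y,x:cv2.resize(i[y:y+75,x:x+75],(400,400),interpolation=cv2.INTER_CUBIC)
cv2.imwrite('pics/9.png',np.hstack([z(b,150,258),z(a,140,258)]))
```

```text
14.3 [ 0.648011   -0.18188601  0.20321353] 0.028651858060006245 [-0.31025588  0.28234078 -0.3407072 ] 0.002173838004786214
```

View pics/9.png

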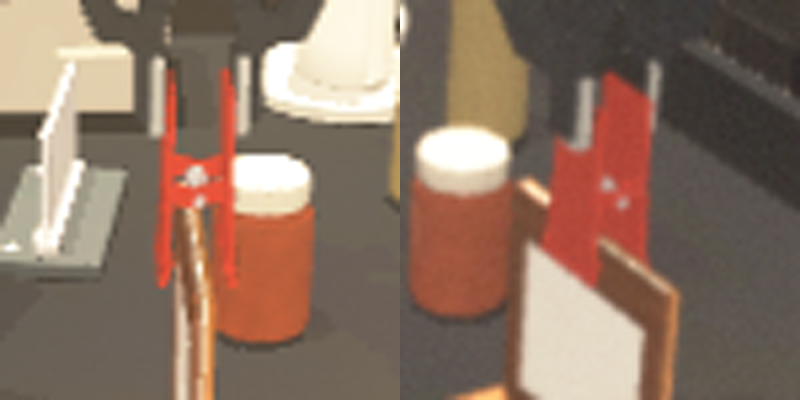

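Picture: jaws on both sides of the slab with even gaps, tips ~15 mm below the edge, cover shut, jar in place. Handing in.

```bash
python3 -c "
from plant import hand_in
print(hand_in())"
```

```text
the job is handed in; nothing more can be done
None
```

I pushed the large holder's cover shut against the card. I then squeezed the red clip at 40 N, lifted it off its rail and brought it, fully open, over the middle of the holder's top edge. I handed in at about t = 14.4 s with the arm still.

**Last checks:**
- **Pictures:** In the side and scene views the jaws stand on both sides of the edge with visible gaps, and the cover looks shut. The cover angle itself was only judged by eye, plus the 24 N stop I felt when it closed.
- **Depth:** I first measured the tips about 23 mm below the edge, so I raised the clip 8 mm. That puts them at about 15 mm.
- **Grip and force:** The fingers were 28.7 mm apart, which means the clip is held fully open. The outside force on the wrist was under 0.5 N, so there was no sign of the clip touching the holder.
- **Bystanders:** The arm went over or around all three and touched none of them. In the last picture only the spice jar is in view, in its place; I did not re-measure the other two.

**What disagreed:**
- The network's clip-tip points from the side and scene cameras did not match the expected positions, because they mixed up the two jaws. I used image corners and the calibration instead.
- The jaw centre came out about 2 mm towards +x in the side view, while the wrist view showed it centred. The gaps allow for that.

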